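Lock a battery in the test fixture with a T-stud

ROBOT

A 6-joint arm with a two-finger parallel gripper is mounted at the origin on the work surface. World frame = base frame: x ahead of the robot, y to its left, z up, the work surface at z = 0. Lengths are in m, angles in rad, forces in N, time in s.
With the tool pointing down it reaches from about 0.325 to 0.775 m from the base axis. Payload 5.5 kg.
Tool frame: the origin (TCP) lies between the finger pads; the fingertips stand 8 mm ahead of it and the grasp point (between the pads) lies 11 mm behind it (tcp_to_tips is the distance from the TCP to the fingertips, in m); z points along the fingers, y is the line along which they close (so a half turn about z gives the same grasp; the last joint's range is limited). The gripper opens to 88 mm and grips with 3 to 60 N. Pads are 20 mm wide; open, the fingers measure 115 mm over their backs; the gripper's body (75 mm by 178 mm) begins 61 mm behind the grasp point.
Start: joints at [-1.267, 0.091, 1.231, -0, 1.82, -0.057], TCP at [0.212, -0.561, 0.231] pointing down, gripper open.
Joint ranges: [-2.87, 2.87], [-0.86, 2.18], [0.17, 2.46], [-1.51, 4.65], [0.06, 2.69], [-2.65, 2.65]. Speed limits (rad/s): [2.57, 2.57, 3.01, 3.14, 3.14, 3.14].

INTERFACE

Orientations are given as a unit quaternion [w, x, y, z].
In Python, from bench import * gives the robot as it stands. Calls block until the motion is done:
- move_to(position, orientation): joint-space move of the TCP to a pose.
- move_l(position, speed=0.15, orientation=None): straight line of the TCP; orientation=None keeps the orientation; speed is the mean speed in m/s.
- movej(angles): joint-space move.
- gripper_open() and close(): open the fingers fully, or close them until they stop; the grip force is fixed at half the most.
- hold(seconds).
- inverse_kinematics(position, orientation): joint angles nearest the present ones, or None.
- state(): the state.
- get_image(name): name is "scene" or "top" or "wrist"; returns a dict with "frame" (400x640x3 uint8, blue, green, red), "depth" (400x640 float32, m along the optical axis (not along the pixel's ray), 0 where there is no reading), "camera_matrix" (3x3 intrinsics, pixels), "k1" (the pictures are not rectified: a ray, as slopes to the right and down, at radius r is drawn at 1 + k1 r^2 times it, then the intrinsics apply), "view" (4x4, takes a point from world to camera coordinates). Camera axes: x right, y up, looking along -z (the intrinsics and any distortion apply to the point x, -y, -z); pixel columns grow to the right and rows downward; lengths in m; the calibration is good to about 2 mm. A picture is of the moment at which its call begins.
A pose or a line that the arm cannot do raises IKError and nothing moves.
- job_done(): hands the job in; it is judged then, once.
The state is a dict: "time": time; "joint_pos": joint angles; "dq": joint speeds; "joint_torque": joint torques, N m; "ee_pos": TCP position; "ee_rot": TCP orientation; "ft_force": force on the tool from outside, world axes, zero at the start; "moment": the same for the moment, N m; "finger_gap": finger opening in m; "finger_force": force on a finger pad.
Only numpy, scipy, OpenCV 4.12 (cv2) and the standard library are available. Lean on these libraries where they do the work, as an engineer would, in place of code of your own. Each camera call takes 0.05 s, during which the arm holds its last target. There are 200 camera calls.

TASK

Clamp the battery in the test fixture: take the T-stud out of the rack, drop its head into the fixture's T-slot until its collar sits on the rail, and slide it along so that it pushes the battery against the sprung contacts until the stud meets the stop in the slot. There give it a quarter turn so that it locks and holds the battery against the springs, then let go; feel your way, never ram or force the stud, and leave everything else alone.

Things in the scene. Friction and masses are not known exactly. Their poses are not given: they have to be found in the camera images.
- stud: steel T-stud, 69 mm tall, upright in the rack. Origin: centre of its T-head's underside, z up. Head 26 mm long (its x, ends rounded), 9 wide (y), 8 thick; then a round 9 mm stem; a round collar 28 mm across from 17 to 33 mm above the origin; on top a flat wing grip 34 mm long (x, parallel to the head), 10 mm thick (y), 33 to 69 mm above the origin. 140 g
- rack: fixed grey block 130 x 50 x 24 mm; origin centre of its underside. Two through slots 31 x 14 mm, long along its x, at x = -32 mm (holds the stud, collar resting on the rack) and x = +32 mm (holds the thumbscrew)
- fixture: fixed aluminium fixture 244 x 56 mm, its x along the T-slot towards the sprung contacts; origin at bench height under the slot's centre line. Rail top 24 mm above it. With the collar on the rail the stud's origin is 7 mm above the fixture's, and the stud can rise 2 mm. Ramming: over 45 N between stud and fixture, or over 25 N once the battery is on the springs; about 10 N at the stop is right
- slot_entry (a point): point on the slot's centre line at rail top height, at fixture x = -70 mm (axes as the fixture's): the stud can be dropped in here or up to 25 mm to either side, head along the slot. Slot mouth 12.5 mm wide, lips 7 mm thick; channel below 10.5 mm high and 22 mm wide, too narrow to turn the head except at the locking place
- lock_zone (a point): nearest possible locking place: slot centre line, rail top, fixture x = -16 mm. The true one is where the stem meets a steel stop that closes the slot, set by hand 0 to 32 mm beyond this point (+x); it is not measured and must be felt: the force climbs steeply within 1 mm. There, 18 mm long notches in the channel's sides let the head turn, either way round, if the stud is within 2 mm
- battery: black battery 60 x 36 x 16 mm, 110 g, loose on the rail top between two guides (40 mm apart, 12 mm high, fixture x = -28 to +96 mm), long along the fixture's x; origin centre of its underside. It starts up to 8 mm short of the contacts, near end at fixture x = -12 to -20 mm. The stud's collar pushes this end
- dock (a joint): how far the sprung contact block is pushed in (m, 0 free, along the fixture's +x, at most 0.046). Pushing takes about 1.2 N at first and 0.12 N more per mm. With the stud at the stop it reads 0.010 to 0.042; once turned and released the springs push the stud back up to 5 mm against its notches, and it stays above 0.003
- thumbscrew: round-headed steel thumbscrew, 28 mm knob, standing in the rack's other slot, 64 mm from the stud; leave it alone. Origin at the bottom of its shank
- spare_a: spare battery like the one under test, lying on the bench; origin centre of its underside; leave alone
- spare_b: second spare battery on the bench; origin centre of its underside; leave alone
- driver: screwdriver lying on the bench; leave alone
- tape: roll of paper tape, 56 mm across, 19 mm high, lying flat; origin under its centre; leave alone
- traypack0: spare battery in the blue tray; leave alone
- jar: small open white pot, 60 mm across, 50 mm high; leave alone
Mind the look-alikes: they are no part of the job. Leave any blue or red look-alike of the stud alone.

How it is judged:
By the outcome, as a careful person would: the job done as asked, in the order asked, and still so for the second after the job is handed in, with the robot touching nothing.
It also fails if it takes over 64 s, if anything falls off the work surface, if the arm or the gripper's body presses on something with over 40 N, if the wrist force passes 120 N, or if a joint passes its speed limit or range.

## Working session

There is one attempt and no reset: what is moved stays moved. The work goes in short steps, each a Python script; the robot and the scene stay as the last script left them, time stands still between calls to the robot, and variables do not carry over. Pictures are saved under pics/ and viewed, at most 10 in all, crops included, and the job is handed in when it is done.

```bash
ls; mkdir -p pics
cat > h.py <<'E'
from bench import *
import numpy as np, cv2
def pix2world(im,u,v,z=None):
    K=np.array(im["camera_matrix"]);k1=im["k1"];V=np.array(im["view"])
    u=np.atleast_1d(u).astype(float);v=np.atleast_1d(v).astype(float)
    xd=(u-K[0,2])/K[0,0];yd=(v-K[1,2])/K[1,1];x,y=xd.copy(),yd.copy()
    for _ in range(20):
        s=1+k1*(x*x+y*y);x=xd/s;y=yd/s
    d=np.stack([x,-y,-np.ones_like(x)],1)
    R=V[:3,:3];c=-R.T@V[:3,3];w=d@R
    if z is None: t=im["depth"][v.astype(int),u.astype(int)]
    else: t=(z-c[2])/w[:,2]
    return c+w*t[:,None]
E
python3 - <<'E'
from h import *
for n in("top","scene"):
    im=get_image(n);cv2.imwrite(f"pics/{n}0.png",im["frame"]);np.savez(f"{n}0.npz",**im)
    print(n,im["k1"],np.array(im["view"]).round(3).tolist(),np.array(im["camera_matrix"]).tolist())
s=state();print({k:np.round(v,3).tolist() for k,v in s.items()})
E
```

```text
pics
top -0.02681132629754281 [[0.02, -1.0, 0.017, -0.067], [0.997, 0.022, 0.07, -0.614], [-0.071, 0.015, 0.997, -1.142], [0.0, 0.0, 0.0, 1.0]] [[457.25650239224854, 0.0, 326.1436051296721], [0.0, 457.25650239224854, 200.97896959111023], [0.0, 0.0, 1.0]]
scene 0.01402663196244895 [[0.838, 0.546, -0.011, -0.479], [-0.352, 0.555, 0.754, 0.199], [0.417, -0.628, 0.657, -1.315], [0.0, 0.0, 0.0, 1.0]] [[509.12368535238875, 0.0, 313.47075454532387], [0.0, 509.12368535238875, 209.2734581519212], [0.0, 0.0, 1.0]]
{'time': 0.1, 'joint_pos': [-1.267, 0.092, 1.232, 0.0, 1.82, -0.057], 'dq': [0.001, -0.001, -0.002, 0.001, -0.001, -0.001], 'joint_torque': [0.003, -44.786, -40.757, 0.07, 0.028, -0.0], 'ee_pos': [0.212, -0.561, 0.23], 'ee_rot': [-0.001, 0.984, 0.179, -0.0], 'ft_force': [-0.2, -0.196, 0.424], 'moment': [0.011, -0.009, -0.011], 'finger_force': 0.0, 'finger_gap': 0.088}
```

View pics/top0.png

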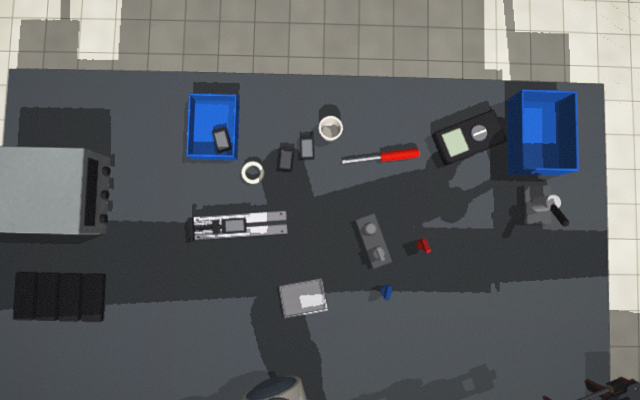

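View pics/scene0.png

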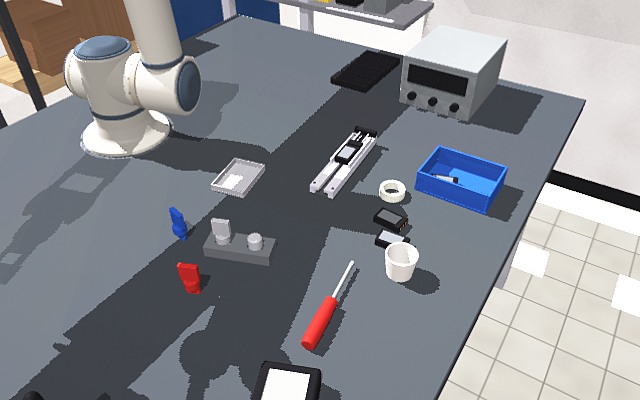

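The top view shows the rack at (373,241): the stud is at about (378,255), on the side nearest the blue look-alike, and the thumbscrew at (370,228). The fixture lies along u 193–287 at v≈225, and the scene view puts the contact block at its left end (u≈195). Next I'll zoom in and measure.

Run:
```python
from h import *
im=dict(np.load("top0.npz"));f=im["frame"]
a=cv2.resize(f[195:255,185:295],None,fx=7,fy=7,interpolation=cv2.INTER_CUBIC)[:, :770]
b=cv2.resize(f[205:275,345:400],None,fx=2.5,fy=2.5)
cv2.imwrite("pics/fx.png",a)
# heights
P=lambda u,v,z=None:pix2world(im,u,v,z)
d=im["depth"];vv,uu=np.mgrid[205:245,185:295];W=P(uu.ravel(),vv.ravel())
m=(W[:,2]>0.018)&(W[:,2]<0.06);q=W[m]
r=cv2.minAreaRect((q[:,:2]*1000).astype(np.float32));print("fixture",r,cv2.boxPoints(r).round(1).tolist())
print("hist",np.histogram(q[:,2],bins=np.arange(0.018,0.06,.004)))
for lo,hi in((.019,.03),(.031,.038),(.038,.044),(.044,.06)):
    k=q[(q[:,2]>lo)&(q[:,2]<hi)]; 
    if len(k): print(lo,len(k),k.min(0).round(3),k.max(0).round(3),k.mean(0).round(4))
vv,uu=np.mgrid[208:275,350:400];W=P(uu.ravel(),vv.ravel())
q=W[(W[:,2]>.015)];r=cv2.minAreaRect((q[:,:2]*1000).astype(np.float32));print("rack",r)
print(np.histogram(q[:,2],bins=np.arange(0.015,0.1,.005)))
k=q[q[:,2]>.062];print("stud top",len(k),k.mean(0));print(cv2.minAreaRect((k[:,:2]*1000).astype(np.float32)))
k=q[(q[:,2]>.035)&(q[:,2]<.062)];print(k.round(3)[::6].tolist())
```

```text
fixture ((550.4371948242188, 168.05780029296875), (56.172035217285156, 245.27120971679688), 5.235804080963135) [[511.29998779296875, 287.6000061035156], [533.7000122070312, 43.400001525878906], [589.5999755859375, 48.5], [567.2000122070312, 292.70001220703125]]
hist (array([172, 656, 298,  85, 266, 388,  99,   1,   0,   0]), array([0.018, 0.022, 0.026, 0.03 , 0.034, 0.038, 0.042, 0.046, 0.05 ,
       0.054, 0.058]))
0.019 1117 [0.512 0.046 0.019] [0.587 0.281 0.03 ] [0.5516 0.1514 0.0245]
0.031 338 [0.512 0.137 0.031] [0.578 0.29  0.038] [0.5462 0.2151 0.0355]
0.038 469 [0.512 0.139 0.038] [0.577 0.29  0.044] [0.5468 0.2035 0.0404]
0.044 19 [0.541 0.146 0.044] [0.565 0.218 0.046] [0.5529 0.1762 0.0449]
rack ((500.40863037109375, -130.38426208496094), (130.64060974121094, 151.13400268554688), 21.532272338867188)
(array([ 29, 480, 284,   5,  22,  49,  71,  11,   2,   4,   5,  16,  39,
         4,   0,   0]), array([0.015, 0.02 , 0.025, 0.03 , 0.035, 0.04 , 0.045, 0.05 , 0.055,
       0.06 , 0.065, 0.07 , 0.075, 0.08 , 0.085, 0.09 , 0.095]))
stud top 84 [ 0.49755348 -0.1563732   0.2992722 ]
((515.1553955078125, -120.45758819580078), (169.99075317382812, 29.4124755859375), 67.99508666992188)
[[0.561, -0.16, 0.036], [0.559, -0.157, 0.044], [0.559, -0.172, 0.047], [0.556, -0.164, 0.047], [0.554, -0.153, 0.035], [0.554, -0.167, 0.045], [0.551, -0.154, 0.046], [0.551, -0.169, 0.048], [0.549, -0.155, 0.043], [0.549, -0.169, 0.049], [0.546, -0.154, 0.047], [0.546, -0.169, 0.048], [0.544, -0.157, 0.044], [0.544, -0.174, 0.047], [0.541, -0.165, 0.045], [0.539, -0.157, 0.044], [0.539, -0.172, 0.049], [0.536, -0.17, 0.043], [0.497, -0.178, 0.043], [0.495, -0.195, 0.043], [0.492, -0.198, 0.04], [0.49, -0.199, 0.038], [0.487, -0.198, 0.042], [0.485, -0.184, 0.054], [0.482, -0.185, 0.049], [0.477, -0.181, 0.039]]
```

View pics/fx.png

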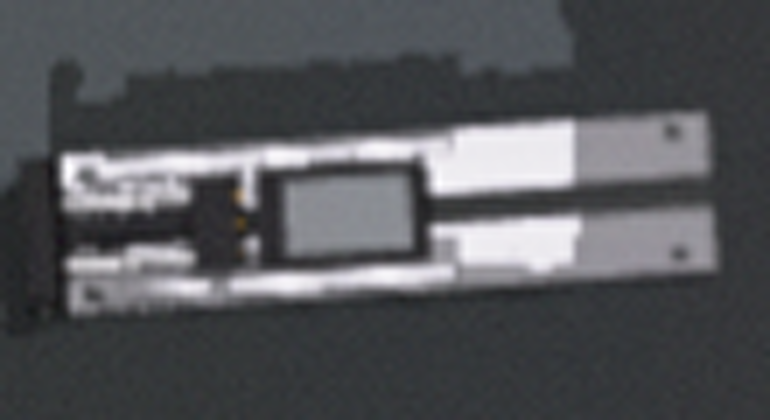

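The fixture fits 245 × 56 mm, centred at about (0.550, 0.168), with its +x at a yaw of about 95°. The battery is at about (340,215) in the crop, with the contacts at (240,220) to its left. Now I'll move to look from close by.

```bash
cat >> h.py <<'E'
def quat(a): a=np.radians(a)/2; return [0,float(np.cos(a)),float(np.sin(a)),0]
E
python3 - <<'E'
from h import *
move_to([0.47,-0.18,0.26],quat(22))
hold(0.3)
im=get_image("wrist");np.savez("w1.npz",**im);cv2.imwrite("pics/w1.png",im["frame"]);print(np.array(im["view"]).round(3).tolist(),im["camera_matrix"][0],state()["joint_pos"])
move_to([0.53,0.13,0.30],quat(95))
hold(0.3)
im=get_image("wrist");np.savez("w2.npz",**im);cv2.imwrite("pics/w2.png",im["frame"]);print(np.array(im["view"]).round(3).tolist(),state()["joint_pos"],state()["time"])
cv2.imwrite("pics/w12.png",np.vstack([np.load("w1.npz")["frame"],im["frame"]])[:, :])
E
python3 -c "
import cv2;a=cv2.imread('pics/w12.png');cv2.imwrite('pics/w12s.png',cv2.resize(a,(480,600)))"
```

```text
[[0.374, -0.927, 0.001, -0.343], [0.883, 0.356, -0.306, -0.305], [0.284, 0.115, 0.952, -0.533], [0.0, 0.0, 0.0, 1.0]] [278.83311651   0.         324.1961566 ] [-4.34159499e-01 -1.60273572e-01  1.42436452e+00 -5.10518284e-05
  1.87765547e+00  7.53423392e-01]
[[0.996, 0.086, -0.001, -0.54], [-0.082, 0.948, -0.306, -0.021], [-0.026, 0.305, 0.952, -0.484], [0.0, 0.0, 0.0, 1.0]] [ 1.76943205e-01 -2.99294434e-02  1.23058481e+00 -4.13481503e-05
  1.94094099e+00  9.10615965e-02] 3.7
```

View pics/w1.png

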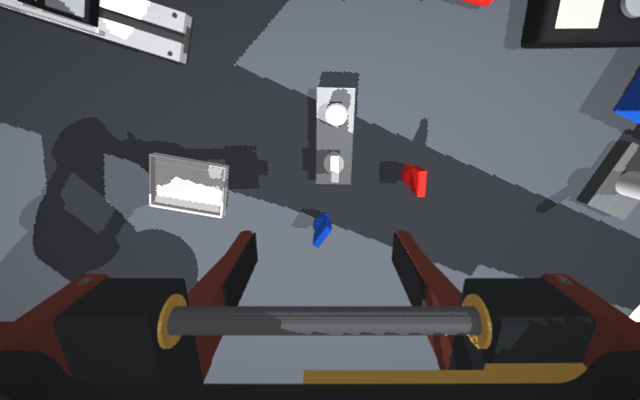

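View pics/w2.png

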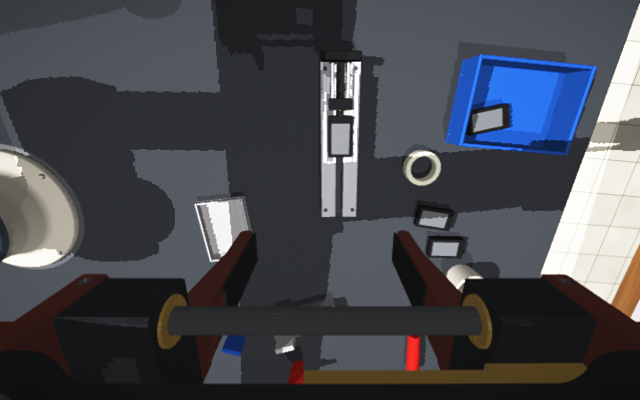

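In w1 the rack spans (317–355, 88–184), with the thumbscrew at (336,114) and the stud wing at about (335,165). In w2 the fixture spans (321–362, 60–217), with the battery at (340,138), the contact block at about (340,103) and the slot line at u≈339.

Run:
```python
from h import *
R=lambda k:(lambda r:(np.round(r[0],1),np.round(r[1],1),round(r[2],1)))(cv2.minAreaRect((k[:,:2]*1000).astype(np.float32)))
im=dict(np.load("w1.npz"))
vv,uu=np.mgrid[75:195,310:365];W=pix2world(im,uu.ravel(),vv.ravel())
q=W[(W[:,2]>.021)&(W[:,2]<.028)];print("rack",len(q),R(q),np.median(q[:,2]))
k=W[(W[:,2]>.066)&(W[:,2]<.09)];print("studtop",len(k),R(k),k.mean(0),np.median(k[:,2]))
k=W[(W[:,2]>.034)&(W[:,2]<.062)];print("mid z",np.histogram(k[:,2],8));
for y in(-.18,): 
  a=k[k[:,1]>y];b=k[k[:,1]<y];print(R(a),R(b))
im=dict(np.load("w2.npz"))
vv,uu=np.mgrid[45:222,315:368];W=pix2world(im,uu.ravel(),vv.ravel());print(np.median(W[W[:,2]<.01][:,2]))
q=W[(W[:,2]>.019)&(W[:,2]<.029)];print("rail",len(q),R(q),np.median(q[:,2]))
q=W[(W[:,2]>.019)&(W[:,2]<.07)];print("all",len(q),R(q),q[:,2].max())
# slot: dark pixels between rails, rows 165-210
g=cv2.cvtColor(im["frame"],cv2.COLOR_BGR2GRAY).astype(float)
pts=[]
for v in range(166,212,5):
  row=g[v,326:353];z=row.max()-row;z[z<.5*z.max()]=0;u=326+(z*np.arange(27)).sum()/z.sum();pts.append(pix2world(im,u,v,.024)[0])
  e=g[v,310:372];b=np.where(e>100)[0]+310;pts[-1]=np.r_[pts[-1],(pix2world(im,b[0]-.5,v,.024)[0]+pix2world(im,b[-1]+.5,v,.024)[0])[:2]/2]
p=np.array(pts);print(p.round(4))
# fixture frame profile
o=np.array([.5504,.168]);t=np.radians(95.2);X=np.array([np.cos(t),np.sin(t)]);Y=np.array([-X[1],X[0]])
fx=(W[:,:2]-o)@X*1e3;fy=(W[:,:2]-o)@Y*1e3
for x in range(-130,135,6):
  m=(abs(fx-x)<3)&(abs(fy)<14);n=(abs(fx-x)<3)&(abs(fy)>18)&(abs(fy)<27)
  print(x,(W[m,2].max()*1e3).round() if m.any() else 0,(np.median(W[n,2])*1e3).round() if n.any() else 0,end=' | ')
```

```text
rack 2657 (array([ 518.4, -175.9]), array([130.5,  49.9]), 20.8) 0.024343348135014542
studtop 227 (array([ 488.3, -186.4]), array([33.6,  8.8]), 22.5) [ 0.48898143 -0.18604164  0.07592288] 0.07626169367358632
mid z (array([ 29, 135,  70, 305,  16,   0,   6,   2]), array([0.03635165, 0.03944341, 0.04253518, 0.04562695, 0.04871871,
       0.05181048, 0.05490224, 0.05799401, 0.06108578]))
(array([ 521., -175.]), array([85.7, 26.8]), 19.7) (array([ 489.9, -190.3]), array([20.1, 30.1]), 89.7)
0.0004823160923521086
rail 2984 (array([551. , 163.4]), array([ 56.1, 233.1]), 5.2) 0.024361733116356865
all 5649 (array([550.5, 168.6]), array([ 56.1, 243.4]), 5.2) 0.042857295835852516
[[0.5536 0.1312 0.024  0.5535 0.1312]
 [0.5544 0.1233 0.024  0.5543 0.1233]
 [0.5552 0.1153 0.024  0.5551 0.1153]
 [0.556  0.1072 0.024  0.5552 0.1071]
 [0.5568 0.099  0.024  0.556  0.0989]
 [0.5571 0.0907 0.024  0.5568 0.0906]
 [0.5579 0.0823 0.024  0.5577 0.0823]
 [0.5588 0.0738 0.024  0.5594 0.0739]
 [0.5596 0.0652 0.024  0.5603 0.0653]
 [0.5603 0.0565 0.024  0.5603 0.0565]]
-130 3.0 1.0 | -124 23.0 23.0 | -118 26.0 25.0 | -112 27.0 25.0 | -106 26.0 25.0 | -100 27.0 25.0 | -94 26.0 24.0 | -88 26.0 25.0 | -82 26.0 24.0 | -76 26.0 24.0 | -70 26.0 24.0 | -64 27.0 24.0 | -58 26.0 24.0 | -52 26.0 24.0 | -46 26.0 24.0 | -40 26.0 24.0 | -34 26.0 24.0 | -28 26.0 26.0 | -22 40.0 35.0 | -16 42.0 36.0 | -10 43.0 35.0 | -4 43.0 35.0 | 2 43.0 35.0 | 8 43.0 35.0 | 14 43.0 36.0 | 20 43.0 36.0 | 26 42.0 36.0 | 32 42.0 36.0 | 38 42.0 35.0 | 44 34.0 35.0 | 50 41.0 37.0 | 56 41.0 36.0 | 62 40.0 35.0 | 68 35.0 36.0 | 74 36.0 35.0 | 80 36.0 35.0 | 86 36.0 35.0 | 92 36.0 35.0 | 98 35.0 24.0 | 104 36.0 25.0 | 110 42.0 26.0 | 116 43.0 40.0 | 122 42.0 40.0 | 128 2.0 -0.0 | 134 2.0 -0.0 |
```

```bash
cat >> h.py <<'E'
O=np.array([.5504,.1682]);T=np.radians(95.2);X=np.array([np.cos(T),np.sin(T)]);Y=np.array([-X[1],X[0]])
def fpos(x,y,z): return [*(O+X*x+Y*y),z]
def ff():
    F=np.array(state()["ft_force"]);return np.array([F[:2]@X,F[:2]@Y,F[2]])
def where():
    p=np.array(state()["ee_pos"]);d=p[:2]-O;return np.array([d@X,d@Y,p[2]])*1e3
E
python3 - <<'E'
from h import *
p=[.4885,-.1868]
move_to([*p,.15],quat(21.5))
move_l([*p,.058],.1)
print(state()["ft_force"]);close()
s=state();print(s["finger_gap"],s["finger_force"],s["ft_force"],s["moment"],s["ee_pos"],s["time"])
move_l([*p,.085],.04);print(state()["ft_force"],state()["moment"])
move_l([*p,.13],.15)
move_to(fpos(-.07,0,.12),quat(95.2)); hold(.2)
s=state();print(s["finger_gap"],ff(),where(),s["moment"],s["joint_pos"],s["time"])
im=get_image("scene");cv2.imwrite("pics/s1.png",cv2.resize(im["frame"][90:220,250:450],None,fx=3.5,fy=3.5))
E
```

```text
[-0.63646153  0.10429969 -0.48672475]
0.009840141759255126 29.997524321079254 [-0.48751961  0.25181828  0.23296467] [ 0.00662399 -0.04595691 -0.01995412] [ 0.48849385 -0.18679444  0.05797955] 7.2667
[ 0.25445265  0.68370073 -1.45601781] [-0.01581962  0.02634281 -0.00600837]
0.009720941444344973 [-0.80629767  0.00721287 -1.43866233] [-7.12734967e+01 -1.31109839e-02  1.20056172e+02] [-0.02367117 -0.0676914   0.02361072] [ 1.12791432e-01  4.13780145e-03  1.51582521e+00 -2.17422153e-04
  1.62153356e+00  2.44686412e-02] 9.8667
```

View pics/s1.png

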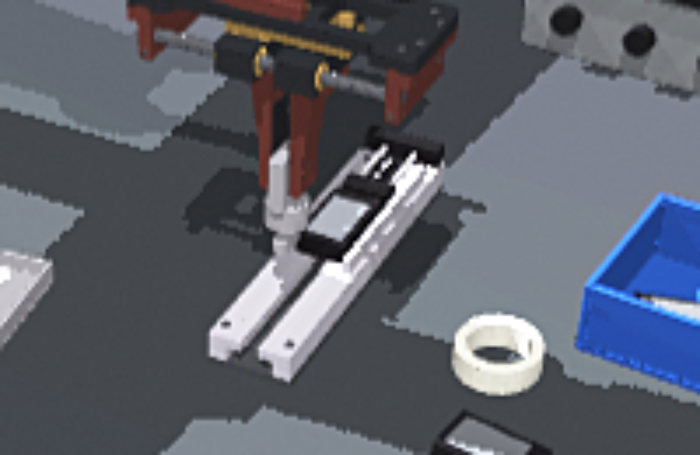

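The stud is held upright at (287,200), over the slot near its open end. I'll lower it, feeling for contact.

Run:
```python
from h import *
y0=0.
move_l(fpos(-.07,y0,.08),.1);hold(.1);b=ff();print("bias",b.round(2))
z=.08;log=[]
while z>.0565:
    z-=.001;move_l(fpos(-.07,y0,z),.02);f=ff()-b;log.append((round(z*1e3,1),*f.round(1),*where().round(1)))
    if f[2]>4 or abs(f[1])>6 or abs(f[0])>6: break
for l in log[-9:]:print(*l)
print(state()["time"],state()["finger_gap"])
```

```text
bias [ 1.15  0.63 -1.2 ]
65.0 -1.0 0.2 -0.5 -70.0 0.1 64.9
64.0 -1.9 -0.1 -0.3 -70.0 0.1 63.9
63.0 -1.2 -0.8 0.4 -70.0 0.0 62.9
62.0 -1.2 -0.3 0.4 -70.0 0.1 61.9
61.0 -0.3 -0.2 -0.1 -70.0 0.0 60.9
60.0 -1.3 -0.4 0.3 -70.0 0.0 59.9
59.0 -0.1 -0.0 0.0 -70.0 0.1 58.9
58.0 -0.3 0.5 1.0 -70.0 0.0 58.0
57.0 -0.7 2.0 6.3 -70.0 -0.0 57.9
16.3167 0.009701646944738084
```

The collar is seated on the rail at the expected height. Now the guarded slide.

Run:
```python
from h import *
z=.0583
move_l(fpos(-.07,0,z),.02);hold(.1);b=ff();print("bias",b.round(2))
move_l(fpos(-.037,0,z),.04);print((ff()-b).round(1))
x=-.037;log=[];fx=[]
while x<.0185:
    x+=.001;move_l(fpos(x,0,z),.015);f=ff()-b;fx.append(-f[0]);w=where();log.append((round(x*1e3,1),*f.round(1),*w.round(2)))
    base=np.median(fx[-8:-1]) if len(fx)>4 else 0
    if x>-.0175 and fx[-1]>base+3.5 or fx[-1]>14 or abs(f[1])>10: break
for l in log:print(*l)
print(state()["time"],state()["finger_gap"])
```

```text
bias [ 0.7  -0.75 -0.67]
[ 0.3  0.1 -0.6]
-36.0 -0.4 0.7 -0.9 -36.14 -0.01 58.3
-35.0 -1.1 1.3 -0.6 -34.99 -0.0 58.31
-34.0 -0.5 1.6 0.1 -33.94 0.0 58.3
-33.0 -0.8 0.5 -1.2 -32.97 0.0 58.29
-32.0 -0.4 1.3 -1.3 -31.92 -0.01 58.31
-31.0 -0.3 0.6 -0.2 -30.89 -0.01 58.32
-30.0 -0.4 1.0 -0.8 -29.9 0.01 58.29
-29.0 -0.7 1.2 -1.4 -28.88 -0.0 58.31
-28.0 -2.0 0.6 -0.1 -27.89 0.01 58.3
-27.0 -1.0 -0.8 -1.4 -26.88 0.03 58.28
-26.0 -2.0 0.3 -0.3 -26.18 -0.05 58.3
-25.0 -2.4 0.9 -0.2 -25.11 -0.07 58.32
-24.0 -3.5 0.2 -0.3 -23.96 -0.03 58.31
-23.0 -2.4 0.3 -0.8 -22.93 -0.04 58.35
-22.0 -2.9 0.6 -0.6 -21.96 -0.01 58.31
-21.0 -3.1 0.7 -0.7 -20.93 -0.0 58.31
-20.0 -2.3 0.4 -1.0 -19.94 -0.01 58.3
-19.0 -3.3 -0.1 -0.9 -18.96 -0.02 58.29
-18.0 -2.2 -0.2 -0.3 -17.94 0.02 58.29
-17.0 -3.3 0.2 -1.7 -16.95 0.01 58.28
-16.0 -3.6 -0.6 -0.3 -15.93 -0.03 58.32
-15.0 -3.0 -0.2 -0.8 -14.95 -0.01 58.32
-14.0 -3.3 -0.7 -0.3 -13.96 -0.02 58.31
-13.0 -4.6 -0.3 -0.6 -12.92 -0.03 58.32
-12.0 -4.0 -0.2 -0.8 -11.96 0.0 58.29
-11.0 -4.6 0.5 -1.0 -10.94 0.01 58.29
-10.0 -5.1 -0.1 -1.7 -9.94 -0.03 58.32
-9.0 -4.9 -0.3 -0.6 -8.93 -0.02 58.33
-8.0 -4.1 -0.2 -0.2 -7.9 -0.0 58.31
-7.0 -4.8 0.4 -0.1 -6.95 -0.0 58.3
-6.0 -5.9 0.2 -1.0 -5.93 -0.0 58.3
-5.0 -3.5 0.8 0.2 -4.93 -0.01 58.31
-4.0 -4.9 -0.0 -0.4 -3.98 -0.01 58.32
-3.0 -4.8 0.8 0.1 -3.01 -0.02 58.33
-2.0 -5.5 -0.5 0.1 -2.05 -0.01 58.32
-1.0 -5.4 -0.9 -0.2 -1.02 0.01 58.31
0.0 -6.1 0.1 0.5 -0.06 -0.02 58.32
1.0 -6.3 0.4 -0.4 0.91 -0.02 58.33
2.0 -6.9 -0.3 -0.8 1.45 -0.0 58.3
3.0 -10.0 -0.2 0.2 1.63 -0.06 58.36
27.6417 0.00981562607004188
```

The stud met the stop at x≈1.6 mm: it stalled there and the force rose from 6 N to 10 N. I'll ease off slightly and turn in guarded steps.

Run:
```python
from h import *
z=.0583;b=np.array([.7,-.75,-.67]);m0=state()["moment"][2]
move_l(fpos(.0012,0,z),.015);hold(.1);print((ff()-b).round(1),where().round(2))
for a in range(10,91,10):
    move_l(fpos(.0012,0,z),.02,quat(95.2+a)); hold(.15)
    f=ff()-b;m=state()["moment"][2]-m0;q=state()["ee_rot"]
    print(a,f.round(1),where().round(2),round(m,2),round(np.degrees(2*np.arctan2(q[2],q[1]))-95.2,1),round(state()["time"],2))
    if np.abs(f).max()>16 or abs(m)>.6: print("STOP");break
print(state()["finger_gap"])
```

```text
[-6.8  0.  -0.6] [ 9.800e-01 -1.000e-02  5.832e+01]
10 [-5.  -0.5  0.1] [ 1.17 -0.08 58.29] -0.06 10.0 28.48
20 [-5.4 -0.9 -0.7] [ 1.16 -0.22 58.36] -0.1 20.0 28.96
30 [-6.  -0.3 -0.4] [ 1.06 -0.28 58.41] -0.03 30.0 29.43
40 [-6.2 -0.5 -0.6] [ 1.   -0.29 58.42] -0.02 40.0 29.91
50 [-6.5 -0.4 -0.1] [ 0.95 -0.2  58.35] -0.03 50.0 30.38
60 [-6.7 -0.8 -0.2] [ 0.89 -0.2  58.37] -0.03 60.0 30.86
70 [-6.8 -1.  -0.6] [ 0.8  -0.2  58.31] -0.01 70.0 31.33
80 [-7.4 -0.3 -0.3] [ 0.71 -0.18 58.28] -0.03 80.0 31.81
90 [-6.8 -0.4  0.4] [ 0.57 -0.2  58.28] 0.03 90.0 32.28
0.00965398687333279
```

It turned freely through 90°. Next I'll ease it back onto the notches, lower it, and release.

Run:
```python
from h import *
b=np.array([.7,-.75,-.67]);x=.0012
move_l(fpos(x,0,.0579),.01)
while x>-.006:
    x-=.0005;move_l(fpos(x,0,.0579),.01,quat(185.2));hold(.1);f=ff()-b;print(round(x*1e3,1),f.round(1),where().round(2))
    if f[0]>-1.0: break
gripper_open();hold(.2);print(where().round(2),ff().round(1),state()["finger_gap"])
p=state()["ee_pos"];move_l([p[0],p[1],.16],.1)
move_to(fpos(-.10,0,.30),quat(95.2));hold(.2)
im=get_image("wrist");np.savez("w3.npz",**im);cv2.imwrite("pics/w3.png",cv2.resize(im["frame"][30:240,230:460],None,fx=2.6,fy=2.6,interpolation=cv2.INTER_CUBIC))
im=get_image("scene");cv2.imwrite("pics/s3.png",cv2.resize(im["frame"][90:220,250:450],None,fx=3.5,fy=3.5))
print(state()["time"])
```

```text
0.7 [-6.6 -0.1  0.2] [ 0.46 -0.22 58.2 ]
0.2 [-5.2 -0.3  2. ] [ 0.35 -0.19 58.15]
-0.3 [-3.3 -0.1  1. ] [-6.000e-02 -4.000e-02  5.796e+01]
-0.8 [-2.9 -0.3  1.6] [-7.200e-01 -4.000e-02  5.797e+01]
-1.3 [-2.9  0.2  1.1] [-1.320e+00 -1.000e-02  5.795e+01]
-1.8 [-2.8  0.2  2.1] [-1.810e+00 -2.000e-02  5.794e+01]
-2.3 [-2.8 -0.3  1.8] [-2.310e+00 -4.000e-02  5.797e+01]
-2.8 [-2.4 -0.5  1. ] [-2.790e+00 -4.000e-02  5.797e+01]
-3.3 [-3.  -0.3  3.4] [-3.290e+00 -4.000e-02  5.797e+01]
-3.8 [-2.7 -1.4  3.4] [-3.800e+00 -4.000e-02  5.798e+01]
-4.3 [-2.7 -0.5  3.6] [-4.300e+00 -3.000e-02  5.797e+01]
-4.8 [-0.6  0.   3.4] [-4.630e+00 -5.000e-02  5.798e+01]
[-4.790e+00  3.000e-02  5.787e+01] [ 0.5 -0.2 -1.1] 0.08782340902546222
40.9333
```

View pics/w3.png

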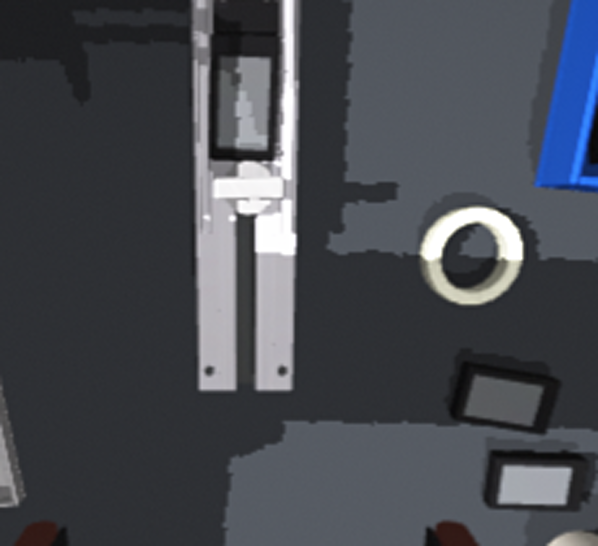

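View pics/s3.png

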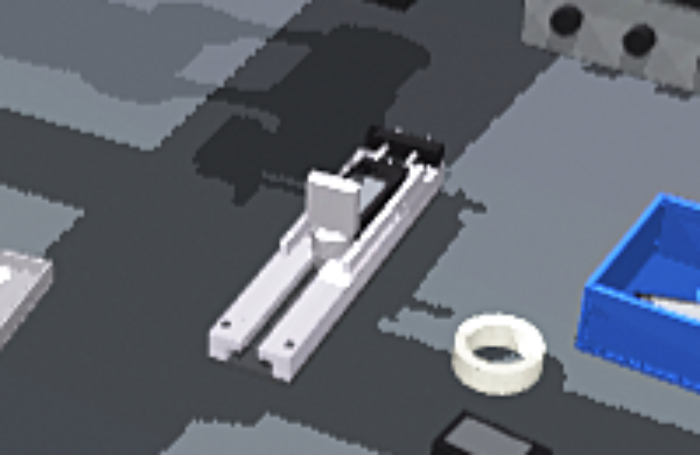

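The wing stands square across the slot at (248,187), and the collar bears on the battery, whose near end is at about (245,157). The battery is pressed on the contacts and held; the gripper is clear.

```bash
python3 -c "
from bench import *
print(job_done(),state()['time'])"
```

```text
the job is handed in; nothing more can be done
the job is handed in; nothing more can be done
```

The job is handed in: the stud met the stop at about 10 N, turned a quarter turn and was released, and the pictures show it locked across the slot, holding the battery against the contacts; I did not read the dock value directly.

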